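# Set the tube rest of a bicycle frame jig

## Robot

A 6-joint arm with a two-finger parallel gripper is mounted at the origin on the work surface. World frame = base frame: x ahead of the robot, y to its left, z up, the work surface at z = 0. Lengths are in m, angles in rad, forces in N, time in s.
With the tool pointing down it reaches from about 0.275 to 0.875 m from the base axis. Payload 12.5 kg.
Tool frame: the origin (TCP) lies at the very end of the fingers, on their centre line; the grasp point (between the pads) lies 19 mm behind it; z points along the fingers, y is the line along which they close (so a half turn about z gives the same grasp; the last joint's range is limited). The gripper opens to 85 mm and grips with 20 to 120 N. Pads are 22 mm wide; open, the fingers measure 114 mm over their backs; the gripper's body (76 mm by 85 mm) begins 54 mm behind the grasp point. The pads swing forward as they close: fully open they stand 13 mm farther back than shut.
Start: joints at [1.034, 0.351, 1.652, -0, 1.139, -0.085], TCP at [0.24, 0.495, 0.202] pointing down, gripper open.
Joint ranges: [-2.75, 2.75], [-0.79, 2.1], [0.01, 2.65], [-1.57, 4.71], [0.07, 3.14], [-2.87, 2.87]. Speed limits (rad/s): [2.22, 2.22, 2.79, 3.14, 3.14, 3.14].

## Interface

Orientations are given as a unit quaternion [x, y, z, w].
In Python, from rig import sense, grab_frame, calibration, finish_job gives the robot as it stands.
- The arm moves only by the tool send_rows, never from a script. Its argument "motion" is a list of rows, each a list of 7 numbers: the shift along the world's x, y, z as a fraction of full scale, then the turn, a rotation vector about the world's x, y, z as a fraction of full scale, then the gripper's target within -1 to 1 (shut at 1, half-way at 0, fully open at -1). In form: [[x, y, z, rx, ry, rz, claw], ...]. A call has 1 to 12 rows; each row is the pose to reach, as a shift and turn from the pose commanded when the call began, turning the shorter way round; what a row does not reach only later rows make up. Full scale, the value 1, is 0.25 m for a shift and 180 degrees for a turn. A row lasts 1/8 s, in which the tool goes at most 62.5 mm and 10.7 degrees, less where a joint would pass 70% of its speed; a pose out of reach is approached as far as the arm can. A call with a number of a shift or a turn outside -1 to 1 is refused whole. A call with a gripper value outside its range is refused whole. The fingers move at their own pace and stop on an object; "grip_force" is the grip in N (left out, the last holds). Time passes only in rows, so rows that repeat a pose let the fingers close. It gives the time, the measured TCP pose, the force, the opening and the grip force at its end, in the units of the state.
- sense(): the state, without advancing time (a new reading comes with each control period).
- grab_frame(name): name is "side" or "top"; returns (picture, depth): 400x640x3 uint8, red, green, blue; 400x640 float32, m along the optical axis (not along the pixel's ray), 0 where there is no reading.
- calibration(name): a dict with "fx", "fy", "cx", "cy" (pixels), "dist" ([k1, k2, p1, p2, k3] as OpenCV has them; the pictures are not rectified), "R" (3x3) and "t" (3): a world point X has camera coordinates R X + t. Camera axes: x right, y down, z forward; pixel columns grow to the right and rows downward; lengths in m; the calibration is good to about 2 mm. A picture is of the moment at which its call begins. calibration takes no time and is no camera call.
- finish_job(): hands the job in; it is judged then, once.
The state is a dict: "time": time; "qpos": joint angles; "joint_vel": joint speeds; "joint_torque": joint torques, N m; "tool_pos": TCP position; "ee_rot": TCP orientation; "contact_force": force on the tool from outside, world axes, zero at the start; "ft_torque": the same for the moment, N m; "finger_gap": finger opening in m; "gripper_force": force on a finger pad.
Only numpy, scipy, OpenCV 4.12 (cv2) and the standard library are available. Lean on these libraries where they do the work, as an engineer would, in place of code of your own. Each camera call takes 0.05 s, during which the arm holds its last target. There are 200 camera calls.

## Task

On the frame jig, swing the black quick-release lever of the yellow tube rest fully up, slide the rest along the rail until its white pointer stands over the red clip (not the blue one), then swing the lever fully down again so that the rest is clamped there. Do not drag the rest while it is clamped, do not bump the steel tube above it, and leave the things around the jig where they are.

Things in the scene. Friction and masses are not known exactly. Their poses are not given: they have to be found in the camera images.
- jig: Fixed jig: green rail 480 mm long, 100 mm wide (x -60 to 40 mm), 40 mm high, with a 20 mm high aluminium ledge along its other side (x 40 to 95 mm). Origin: underside of the rail at mid-length; x across the rail, away from the lever, z up, y along the rail. The rail points roughly away from the robot, the lever side (-x) to the robot's right. At each end (y = +-215 mm) stands a green post 45 x 40 mm, 270 mm high with its clamp.
- rest (a joint): Position of the yellow tube rest along the jig's y (m, 0 at mid-rail, -0.13 to 0.13). The rest is a saddle 70 mm long on the rail (top 75 mm above the table) with a steel prop behind, reaching close under the tube. Unclamped it slides stiffly, about 3 N; with the lever down it is clamped and must not be forced.
- lever (a joint): Angle of the quick-release cam lever (rad): 0 fully down, clamped (it then points to the jig's -x, 15 degrees above level); 1.25 fully up (nearly upright, 87 degrees above level). It clamps below about 0.7 and is free above. Hinge along the jig's y. It stays where it is left; 3 to 6 N at the grip moves it.
- lever_hinge (a point): Hinge of the lever, on the -x side of the tube rest, 56 mm above the table (jig x = -45 mm); axes as the lever's.
- lever_grip (a point): Point to hold on the lever: middle of its black handle, 80 mm from the hinge. The handle is 50 mm long (47 to 97 mm from the hinge), 20 mm wide along the jig's y, 10 mm thick. The point moves with the lever.
- pointer (a point): Tip of the white pointer on the +x side of the tube rest, 4 mm wide, 34 mm above the table; moves with the rest.
- red_mark (a point): Middle of the top of the red clip, fixed on the ledge, 26 mm above the table. The clip is 12 mm wide along the jig's y and 36 mm long, with a small upright tab at its +x end; its y axis is the jig's y.
- blue_mark (a point): The same point of the blue clip, fixed elsewhere on the ledge: the setting of another frame, of no use here.
- oil_center (a point): Centre of a green oil bottle, 60 mm in diameter, 150 mm high, standing; leave alone.
- mug_center (a point): Centre of a white mug, 76 mm in diameter, 90 mm high; leave alone.
- wrench: Steel wrench, 180 mm long, lying on the table along its x; leave alone.
- partsbin_center (a point): Centre of an open orange parts bin 100 x 140 x 50 mm; leave alone.
- tube: Fixed steel tube, 32 mm in diameter, 560 mm long, held by the posts along the jig's y above the rail, centre (its origin) 236 mm above the table at jig x = -30 mm. It bars the space right above the raised lever: a gripper must work there tilted some 30 to 45 degrees, its body leaning out to the jig's -x side. Do not bump it.

How it is judged:
By the outcome, as a careful person would: the job done as asked, in the order asked, and still so for the second after the job is handed in, with the robot touching nothing.
It also fails if it takes over 42 s, if anything falls off the work surface, if the arm or the gripper's body presses on something with over 40 N, if the wrist force passes 120 N, or if a joint passes its speed limit or range.

## Working session

There is one attempt and no reset: what is moved stays moved. The work goes in short steps, Python scripts to look and compute and a tool call to move; the robot and the scene stay as the last step left them, time stands still between calls to the robot, and variables do not carry over. Pictures are saved under pics/ and viewed, at most 10 in all, crops included, and the job is handed in when it is done.

Besides the shell and the picture viewer there is one more tool, called as name(argument=value, ...) on one line, values as JSON. send_rows: Moves the arm, as the interface text tells. Its arguments: {"type":"object","properties":{"motion":{"type":"array"},"grip_force":{"type":"number"}},"required":["motion"]}

```bash
mkdir -p pics; cat > h.py <<'E'
import numpy as np, cv2
from rig import sense, grab_frame, calibration, finish_job
def K(c): return np.array([[c['fx'],0,c['cx']],[0,c['fy'],c['cy']],[0,0,1.]])
def world(name,depth):
    c=calibration(name); h,w=depth.shape
    u,v=np.meshgrid(np.arange(w),np.arange(h))
    p=cv2.undistortPoints(np.stack([u,v],-1).reshape(-1,1,2).astype(float),K(c),np.array(c['dist'])).reshape(h,w,2)
    X=np.dstack([p[...,0]*depth,p[...,1]*depth,depth])
    return (X-np.array(c['t']))@np.array(c['R'])
def pix(name,P):
    c=calibration(name); R=np.array(c['R'])
    return cv2.projectPoints(np.atleast_2d(P).astype(float),cv2.Rodrigues(R)[0],np.array(c['t'],float),K(c),np.array(c['dist']))[0].reshape(-1,2)
E
python3 - <<'E'
from h import *
for n in('side','top'):
    p,d=grab_frame(n); cv2.imwrite(f'pics/{n}0.png',p[...,::-1]); np.savez(f'{n}0.npz',p=p,d=d)
    c=calibration(n); print(n, -np.array(c['R']).T@c['t'], c['R'][2])
print(sense())
E
```

```text
side [1.03656981 0.60163375 0.81132789] [-0.51461098 -0.57978393 -0.63168516]
top [ 0.22360212 -0.03618503  1.36930019] [ 0.21971319  0.01661068 -0.97542309]
{'time': 0.1, 'qpos': array([ 1.03437834e+00,  3.51197053e-01,  1.65234513e+00,  8.66758465e-06,
        1.13914904e+00, -8.46081157e-02]), 'joint_vel': array([-0.001411  , -0.00190534, -0.00073103, -0.00266448,  0.00072502,
        0.00105397]), 'joint_torque': array([ 1.74044135e-05, -5.06818271e+01, -2.91883886e+01, -8.41512178e-05,
        2.54648963e-03,  4.33345383e-05]), 'tool_pos': array([0.23993367, 0.49453267, 0.20190992]), 'ee_rot': array([ 2.23990132e-01,  9.74591257e-01, -5.21816074e-04, -1.71580220e-04]), 'contact_force': array([-0.98048836,  0.47959896,  0.07810912]), 'ft_torque': array([ 0.014177  ,  0.01814125, -0.02511935]), 'gripper_force': 0.0, 'finger_gap': 0.0855447965699054}
```

View pics/side0.png

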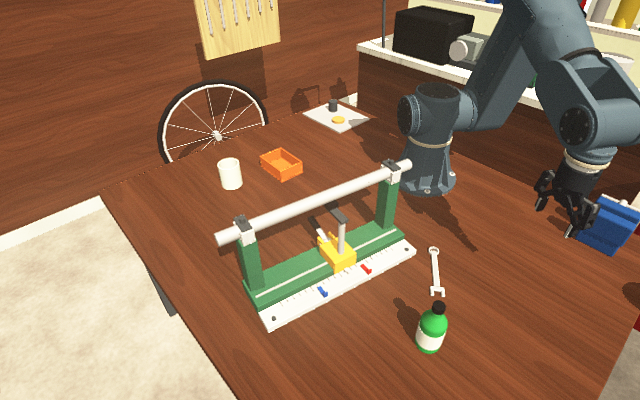

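View pics/top0.png

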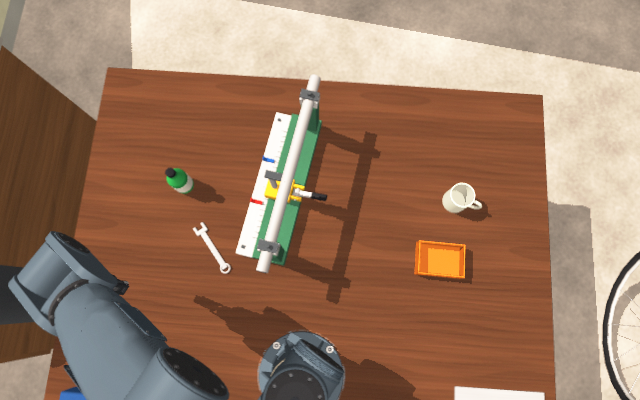

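Side view: yellow rest near (337,252), red clip (366,269), blue clip (322,292). Top view: red clip (256,202), blue (268,160), black handle (319,197), tube running from (265,265) to (315,80).

```bash
cat >> h.py <<'E'
def masks(p):
    hsv=cv2.cvtColor(p,cv2.COLOR_RGB2HSV).astype(int); H,S,V=hsv[...,0],hsv[...,1],hsv[...,2]
    return dict(red=((H<6)|(H>174))&(S>170)&(V>110),blue=(abs(H-112)<14)&(S>140)&(V>80),
      yellow=(abs(H-25)<6)&(S>150)&(V>120),green=(abs(H-70)<22)&(S>80)&(V>30),dark=V<70)
E
python3 - <<'E'
from h import *
for n in('side','top'):
    z=np.load(n+'0.npz'); p,d=z['p'],z['d']; W=world(n,d); m=masks(p)
    reg=(W[...,0]>.25)&(W[...,0]<1.1)&(abs(W[...,1])<.35)&(d>0)
    tube=reg&(W[...,2]>.225)&(W[...,2]<.26)&(np.ptp(p.astype(int),axis=2)<40)&(p.min(2)>110)
    T=W[tube]; c=np.median(T,0); u=np.linalg.svd(T-T.mean(0),full_matrices=False)[2][0]; u*=np.sign(u[0]); s=(T-T.mean(0))@u
    print(n,'tube',len(T),T.mean(0).round(4),u.round(4),'ends',(T.mean(0)+np.outer([s.min(),s.max()],u)).round(3).tolist(), 'zmax',T[:,2].max())
    ey=np.array([u[0],u[1],0]);ey/=np.linalg.norm(ey)
    for k,zl in(('red',(.0,.06)),('blue',(.0,.06)),('yellow',(.03,.1)),('green',(.03,.05)),('dark',(.05,.15))):
        q=reg&m[k]&(W[...,2]>zl[0])&(W[...,2]<zl[1])
        if k!='green': 
            q=q&(np.linalg.norm(W[...,:2]-[.62,.05],axis=2)<.25)
        P=W[q]; 
        if len(P): 
            v,uu=np.where(q)
            print(k,len(P),np.median(P,0).round(4),P.min(0).round(3),P.max(0).round(3),'px',np.median(uu),np.median(v))
E
```

```text
side tube 2565 [0.5953 0.068  0.2429] [ 0.9849 -0.173   0.0025] ends [[0.283, 0.123, 0.242], [0.834, 0.026, 0.244]] zmax 0.2591981968908271
red 36 [0.5104 0.1815 0.0248] [0.504 0.163 0.021] [0.518 0.198 0.038] px 366.0 269.0
blue 31 [0.6492 0.1558 0.0262] [0.643 0.14  0.022] [0.655 0.172 0.037] px 322.0 291.0
yellow 617 [0.557  0.1292 0.0725] [0.49  0.032 0.033] [0.59  0.153 0.08 ] px 337.0 255.0
green 3083 [0.6301 0.0846 0.0381] [ 0.327 -0.006  0.03 ] [0.805 0.175 0.05 ] px 307.0 266.0
dark 9 [ 0.5224 -0.0102  0.0774] [ 0.518 -0.032  0.07 ] [0.538 0.005 0.083] px 315.0 223.0
top tube 2373 [0.538  0.0671 0.2489] [ 0.9842 -0.1768 -0.0022] ends [[0.279, 0.114, 0.249], [0.829, 0.015, 0.248]] zmax 0.2599816012867596
red 35 [0.5056 0.183  0.0272] [0.499 0.164 0.02 ] [0.512 0.198 0.039] px 255.0 201.0
blue 29 [0.6451 0.1546 0.0261] [0.639 0.139 0.019] [0.65  0.17  0.044] px 268.0 160.0
yellow 250 [0.5322 0.114  0.0738] [0.506 0.034 0.035] [0.572 0.148 0.082] px 276.0 190.0
green 1980 [0.5809 0.0743 0.04  ] [ 0.315 -0.003  0.03 ] [0.8   0.171 0.049] px 290.0 179.5
dark 121 [ 0.5254 -0.0079  0.0813] [ 0.511 -0.039  0.058] [0.78  0.008 0.146] px 318.0 195.0
```

```bash
cat >> h.py <<'E'
th=np.arctan2(.175,-.9845); EY=np.array([np.cos(th),np.sin(th),0]); EX=np.array([EY[1],-EY[0],0]); EZ=np.array([0,0,1.])
A=np.stack([EX,EY,EZ]); O=np.array([.562,.0995,0])
def jig(P): return (P-O)@A.T
def unjig(Q): return np.asarray(Q)@A+O
E
python3 - <<'E'
from h import *
from scipy.optimize import least_squares
pc=lambda a:np.percentile(a,[2,50,98],axis=0).round(4).tolist()
for n in('side','top'):
    z=np.load(n+'0.npz'); p,d=z['p'],z['d']; J=jig(world(n,d)); m=masks(p); ok=d>0
    g=p.astype(int)
    t=ok&(abs(J[...,0]+.03)<.04)&(abs(J[...,1])<.17)&(J[...,2]>.2)&(J[...,2]<.27)
    T=J[t]; r=least_squares(lambda q:np.hypot(T[:,0]-q[0]-q[2]*T[:,1],T[:,2]-q[1]-q[3]*T[:,1])-.016,[-.03,.236,0,0],loss='soft_l1',f_scale=.002)
    print(n,'tube x,z,slopes',r.x.round(4),len(T))
    near=ok&(abs(J[...,1])<.24)&(abs(J[...,0])<.2)
    for k,(a,b) in dict(red=(.02,.03),blue=(.02,.03),yellow=(.068,.082),green=(.034,.046)).items():
        print(k,pc(J[near&m[k]&(J[...,2]>a)&(J[...,2]<b)]))
    q=near&m['dark']&(J[...,2]>.05)&(J[...,2]<.12)&(J[...,0]<-.06); print('lever',q.sum(),pc(J[q]))
    q=near&(J[...,0]>.04)&(J[...,0]<.1)&(J[...,2]>.029)&(J[...,2]<.045)&(g.min(2)>130)
    print('pointer',q.sum(),pc(J[q]) if q.any() else '')
    c={'side':(280,200,110,110),'top':(225,140,120,100)}[n]
    x,y,w,h=c; cv2.imwrite(f'pics/{n}0c.png',cv2.resize(p[y:y+h,x:x+w,::-1],None,fx=5,fy=5,interpolation=cv2.INTER_CUBIC))
E
```

```text
side tube x,z,slopes [-0.0354  0.2334  0.0008 -0.0032] 1729
red [[0.0532, 0.0605, 0.0212], [0.0659, 0.0651, 0.0238], [0.0875, 0.0692, 0.0289]]
blue [[0.0554, -0.0792, 0.0222], [0.0674, -0.0755, 0.0259], [0.0873, -0.0714, 0.029]]
yellow [[-0.057, -0.0189, 0.0687], [0.0107, 0.0048, 0.0736], [0.044, 0.0471, 0.0761]]
green [[-0.0612, -0.2357, 0.0348], [-0.0122, -0.0706, 0.0381], [0.0346, 0.2185, 0.0421]]
lever 9 [[-0.1363, 0.007, 0.0702], [-0.1151, 0.0206, 0.0774], [-0.0986, 0.0219, 0.0831]]
pointer 35 [[0.0431, -0.0712, 0.0299], [0.0497, 0.0141, 0.0334], [0.0836, 0.0417, 0.0372]]
top tube x,z,slopes [-3.420e-02  2.356e-01 -1.000e-04  3.000e-04] 1502
red [[0.0527, 0.0655, 0.0224], [0.0683, 0.0698, 0.0258], [0.0832, 0.074, 0.0296]]
blue [[0.0537, -0.0754, 0.0215], [0.0679, -0.0715, 0.0261], [0.0826, -0.0666, 0.0295]]
yellow [[-0.0638, -0.0043, 0.0689], [0.0139, 0.0339, 0.0749], [0.04, 0.0519, 0.0806]]
green [[-0.0638, -0.2203, 0.035], [-0.0378, -0.0284, 0.0401], [0.0303, 0.2317, 0.0449]]
lever 85 [[-0.1426, 0.0095, 0.0699], [-0.1216, 0.0196, 0.0806], [-0.1008, 0.0273, 0.0892]]
pointer 17 [[0.0455, -0.1729, 0.0295], [0.0561, 0.0168, 0.0333], [0.0852, 0.227, 0.0418]]
```

View pics/side0c.png

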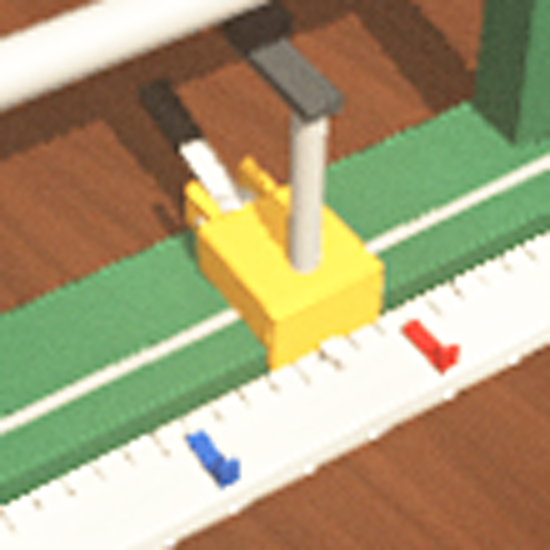

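View pics/top0c.png

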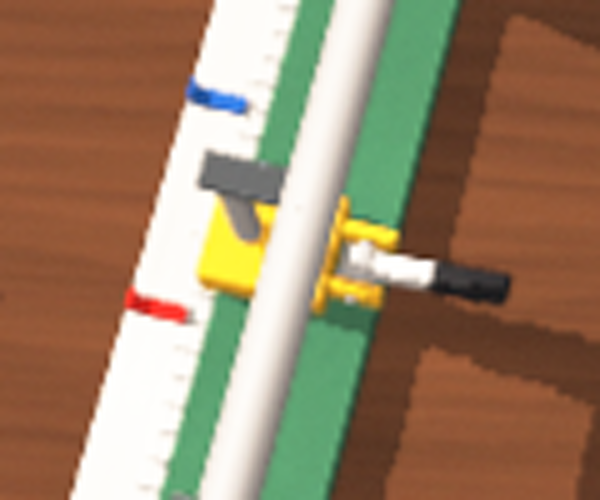

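The crops show the pointer/rest centre between the two clips: red at crop (435,345)/(155,305), blue at (212,458)/(215,98). The prop stands on the saddle and its head plate reaches under the tube. The handle is clear on the -x side.

```bash
cat >> h.py <<'E'
O=O-.0045*EX
from scipy.spatial.transform import Rotation as Ro
def Rt(tilt,sy=-1):
    t=np.radians(tilt); z=np.sin(t)*EX-np.cos(t)*EZ; y=sy*EY; return Ro.from_matrix(np.stack([np.cross(y,z),y,z],1))
def tcp(jx,jy,jz,tilt): return unjig([jx,jy,jz])+.019*Rt(tilt).as_matrix()[:,2]
def grip(ang,jy,r=.08): a=np.radians(15)+ang; return -.045-r*np.cos(a),jy,.056+r*np.sin(a)
E
python3 - <<'E'
from h import *
for n in('side','top'):
    z=np.load(n+'0.npz'); J=jig(world(n,z['d'])); d=z['d']
    for a,b in((.085,.13),(.13,.19),(.19,.215)):
        q=(d>0)&(abs(J[...,1]-.015)<.08)&(abs(J[...,0])<.08)&(J[...,2]>a)&(J[...,2]<b)
        if q.any(): print(n,a,b,q.sum(),np.percentile(J[q],[3,50,97],axis=0).round(3).tolist())
    q=(d>0)&(abs(J[...,1]-.215)<.04)&(abs(J[...,0]+.03)<.08)&(J[...,2]>.1)&(J[...,2]<.2);print('post',np.percentile(J[q],[3,97],axis=0).round(3).tolist())
R0=Ro.from_quat(sense()['ee_rot'])
g=grip(0,.0185)
R=Rt(45); 
print('turn/180',((R*R0.inv()).as_rotvec()/np.pi).round(4), 'half', [ ((Rt(0)*R0.inv()).as_rotvec()/np.pi).round(4)],R.as_matrix()[:,2])
for nm,P in dict(down=tcp(*g,45),hover=tcp(*g,45)-.1*R.as_matrix()[:,2],up=tcp(*grip(1.25,.0185),45)).items(): print(nm,P.round(4))
E
```

```text
side 0.085 0.13 83 [[0.02, 0.005, 0.087], [0.031, 0.009, 0.107], [0.034, 0.018, 0.129]]
side 0.13 0.19 108 [[0.023, 0.005, 0.132], [0.031, 0.01, 0.159], [0.034, 0.02, 0.184]]
side 0.19 0.215 261 [[-0.028, 0.0, 0.191], [0.0, 0.012, 0.2], [0.039, 0.026, 0.214]]
post [[-0.049, 0.191, 0.104], [-0.007, 0.228, 0.197]]
top 0.085 0.13 22 [[0.016, 0.016, 0.085], [0.019, 0.024, 0.106], [0.029, 0.026, 0.126]]
top 0.13 0.19 26 [[0.016, 0.018, 0.131], [0.021, 0.025, 0.149], [0.031, 0.026, 0.179]]
top 0.19 0.215 142 [[-0.007, 0.007, 0.196], [0.016, 0.018, 0.202], [0.037, 0.028, 0.206]]
post [[-0.053, 0.198, 0.106], [-0.039, 0.235, 0.193]]
turn/180 [ 0.2385  0.1212 -0.3897] half [array([ 1.000e-04, -3.000e-04, -4.122e-01])] [ 0.12375202  0.69619353 -0.70710678]
down [ 0.5239 -0.0089  0.0633]
hover [ 0.5116 -0.0785  0.134 ]
up [0.5366 0.0626 0.1224]
```

send_rows(motion=[[0.03, -0.05, 0.25, 0, 0, -0.03, -1], [0.06, -0.15, 0.5, 0, 0, -0.06, -1], [0.1, -0.3, 0.75, 0, 0, -0.09, -1], [0.16, -0.5, 1, 0, 0, -0.12, -1], [0.24, -0.7, 1, 0, 0, -0.15, -1], [0.3, -0.85, 1, 0, 0, -0.18, -1], [0.36, -1, 1, 0, 0, -0.2, -1]])

```text
time: 0.98
tool_pos: [0.3305, 0.2429, 0.4529]
ee_rot: [0.516, 0.857, 0.0, 0.0]
contact_force: [0.6, 1.8, 0.2]
finger_gap: 0.0858
gripper_force: 0.0
```

send_rows(motion=[[0.08, -0.2, 0, 0, 0, -0.05, -1], [0.16, -0.4, 0, 0, 0, -0.1, -1], [0.24, -0.6, 0, 0, 0, -0.15, -1], [0.3, -0.8, 0, 0, 0, -0.19, -1], [0.36, -1, 0, 0, 0, -0.21, -1]])

```text
time: 1.6
tool_pos: [0.4202, -0.0069, 0.4522]
ee_rot: [0.765, 0.644, -0.0, -0.0]
contact_force: [0.9, -0.0, 0.1]
finger_gap: 0.0854
gripper_force: 0.0
```

send_rows(motion=[[0.08, -0.2, 0, 0, 0, 0, -1], [0.16, -0.4, 0, 0, 0, 0, -1], [0.24, -0.6, 0, 0, 0, 0, -1], [0.3, -0.8, 0, 0, 0, 0, -1]])

```text
time: 2.1
tool_pos: [0.4955, -0.207, 0.4519]
ee_rot: [0.764, 0.645, -0.0, -0.0]
contact_force: [1.3, 0.6, 0.3]
finger_gap: 0.0855
gripper_force: 0.0
```

```bash
cat >> h.py <<'E'
def to(P,tilt):
    s=sense(); R0=Ro.from_quat(s['ee_rot'])
    return ((P-s['tool_pos'])/.25).round(4), ((Rt(tilt)*R0.inv()).as_rotvec()/np.pi).round(4)
E
python3 - <<'E'
from h import *
s=sense();print(s['time'],s['tool_pos'],s['qpos'].round(2),s['contact_force'].round(2))
z=Rt(50).as_matrix()[:,2]; P=tcp(*grip(0,.0185),50)
print(to(P-.1*z,50),(P-.1*z).round(3),P.round(4))
E
```

```text
2.1 [ 0.49545604 -0.20695028  0.4519276 ] [-0.48  0.2   1.26  0.    1.69 -0.31] [1.25 0.58 0.3 ]
(array([ 0.0611,  0.4951, -1.2926]), array([ 0.2735, -0.0479, -0.0021])) [ 0.511 -0.083  0.129] [ 0.5241 -0.0077  0.0645]
```

send_rows(motion=[[0.01, 0, -0.15, 0.05, -0.009, 0, -1], [0.02, 0, -0.3, 0.1, -0.018, 0, -1], [0.03, 0, -0.45, 0.15, -0.027, 0, -1], [0.04, 0, -0.6, 0.2, -0.036, 0, -1], [0.05, 0.05, -0.75, 0.25, -0.044, -0.001, -1], [0.06, 0.15, -0.85, 0.2735, -0.0479, -0.0021, -1], [0.06, 0.2, -0.9, 0.2735, -0.0479, -0.0021, -1], [0.06, 0.2, -0.9, 0.2735, -0.0479, -0.0021, -1]])

```text
time: 3.1
tool_pos: [0.5101, -0.1546, 0.2277]
ee_rot: [0.695, 0.583, 0.323, -0.271]
contact_force: [0.2, 0.6, 0.2]
finger_gap: 0.0852
gripper_force: 0.0
```

```bash
python3 - <<'E'
from h import *
s=sense();print(s['time'],s['tool_pos'],s['qpos'].round(2),s['contact_force'].round(2))
z=Rt(50).as_matrix()[:,2]; P=tcp(*grip(0,.0185),50)
print(to(P-.08*z,50),to(P,50))
E
```

```text
3.1 [ 0.51012196 -0.1546334   0.22765825] [-0.75  0.53  1.58  0.7   1.59 -0.77] [0.15 0.59 0.2 ]
(array([ 0.0132,  0.3462, -0.447 ]), array([ 0.0006,  0.0001, -0.0003])) (array([ 0.0561,  0.5875, -0.6527]), array([ 0.0006,  0.0001, -0.0003]))
```

send_rows(motion=[[0.005, 0.12, -0.15, 0, 0, 0, -1], [0.01, 0.24, -0.3, 0, 0, 0, -1], [0.013, 0.346, -0.447, 0, 0, 0, -1], [0.025, 0.41, -0.5, 0, 0, 0, -1], [0.04, 0.5, -0.575, 0, 0, 0, -1], [0.056, 0.5875, -0.6525, 0, 0, 0, -1], [0.056, 0.5875, -0.6525, 0, 0, 0, 0.2], [0.056, 0.5875, -0.6525, 0, 0, 0, 0.2], [0.056, 0.5875, -0.6525, 0, 0, 0, 0.2]], grip_force=20)

```text
time: 4.22
tool_pos: [0.5248, -0.0094, 0.0653]
ee_rot: [0.695, 0.582, 0.325, -0.27]
contact_force: [-0.5, -0.3, -0.0]
finger_gap: 0.0345
gripper_force: 0.0
```

```bash
python3 - <<'E'
from h import *
s=sense();print(s['tool_pos'],s['contact_force'].round(2),s['finger_gap'],jig(s['tool_pos']))
ims=[]
for n in('side','top'):
    p,d=grab_frame(n); np.savez(f'{n}1.npz',p=p,d=d)
    u,v=pix(n,s['tool_pos'])[0].astype(int); print(n,u,v)
    ims.append(cv2.resize(p[v-40:v+40,u-40:u+40,::-1],None,fx=5,fy=5,interpolation=cv2.INTER_CUBIC))
cv2.imwrite('pics/g1.png',np.hstack(ims))
E
```

```text
[ 0.5248428  -0.00938543  0.06528481] [-0.53 -0.34 -0.04] 0.03452407130779981 [-0.10920788  0.0175275   0.06528481]
side 315 225
top 316 196
```

View pics/g1.png

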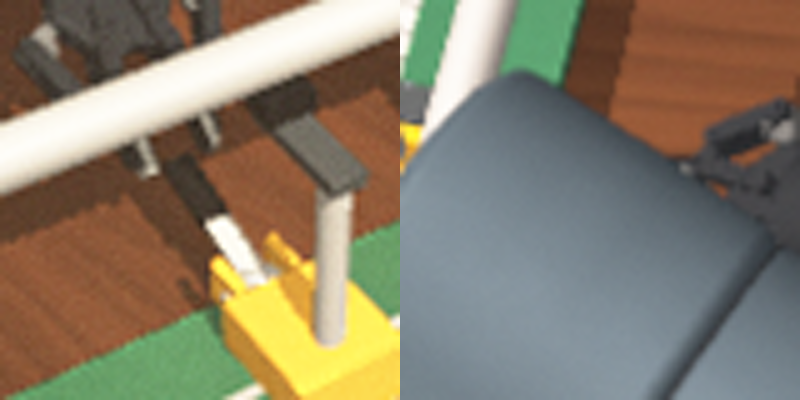

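```bash
python3 - <<'E'
from h import *
z=np.load('side1.npz'); J=jig(world('side',z['d'])); p=z['p']
s=sense(); T=s['tool_pos']; R=Ro.from_quat(s['ee_rot']).as_matrix()
W=world('side',z['d'])
for (u0,v0) in((304,217),(316,213),(312,219),(318,227)):
  for dv in(-4,-2,0,2,4):
    u,v=u0,v0+dv
    print((u,v),p[v,u],J[v,u].round(3),'tool',((W[v,u]-T)@R).round(3))
E
```

```text
(304, 213) [130 119 103] [-0.246  0.053 -0.003] tool [-0.14  -0.036 -0.062]
(304, 215) [154 149 130] [-0.135 -0.005  0.099] tool [ 0.01   0.023 -0.042]
(304, 217) [146 138 120] [-0.13  -0.008  0.096] tool [ 0.011  0.026 -0.036]
(304, 219) [175 165 144] [-0.129 -0.009  0.089] tool [ 0.006  0.027 -0.031]
(304, 221) [102  69  49] [-0.21   0.033 -0.002] tool [-0.116 -0.015 -0.035]
(316, 209) [178 168 149] [-0.136  0.037  0.102] tool [ 0.011 -0.019 -0.045]
(316, 211) [137 129 112] [-0.133  0.035  0.097] tool [ 0.009 -0.017 -0.039]
(316, 213) [59 49 39] [-0.127  0.031  0.095] tool [ 0.011 -0.013 -0.034]
(316, 215) [78 61 50] [-0.129  0.032  0.086] tool [ 0.004 -0.014 -0.029]
(316, 217) [137  83  53] [-0.205  0.076 -0.   ] tool [-0.111 -0.058 -0.032]
(312, 215) [77 55 43] [-0.224  0.071 -0.004] tool [-0.126 -0.054 -0.044]
(312, 217) [58 48 39] [-0.131  0.019  0.082] tool [-0.001 -0.001 -0.028]
(312, 219) [66 57 45] [-0.124  0.015  0.082] tool [ 0.003  0.003 -0.022]
(312, 221) [71 59 48] [-0.117  0.011  0.081] tool [ 0.007  0.007 -0.017]
(312, 223) [66 57 46] [-0.115  0.009  0.076] tool [ 0.005  0.009 -0.011]
(318, 223) [108  71  49] [-0.176  0.066  0.001] tool [-0.092 -0.048 -0.01 ]
(318, 225) [61 53 41] [-0.1    0.021  0.074] tool [ 0.012 -0.003  0.001]
(318, 227) [70 58 51] [-0.093  0.017  0.073] tool [0.016 0.001 0.007]
(318, 229) [255 252 240] [-0.091  0.015  0.068] tool [0.014 0.003 0.012]
(318, 231) [255 252 243] [-0.082  0.01   0.069] tool [0.02  0.008 0.018]
```

```bash
python3 - <<'E'
from h import *
s=sense(); T=s['tool_pos']; R=Ro.from_quat(s['ee_rot']).as_matrix()
for n in('side','top'):
  z=np.load(n+'1.npz'); L=(world(n,z['d'])-T)@R
  for lo,hi in((-.045,-.012),(.014,.045)):
    q=(z['d']>0)&(L[...,1]>lo)&(L[...,1]<hi)&(abs(L[...,0])<.025)&(L[...,2]>-.08)&(L[...,2]<.02)
    Q=L[q]; print(n,lo,len(Q),Q[np.argsort(-Q[:,2])][:8].round(3).tolist())
z=np.load('side1.npz'); J=jig(world('side',z['d'])); q=masks(z['p'])['dark']&(J[...,2]>.065)&(J[...,2]<.09)&(J[...,0]<-.09)&(J[...,0]>-.15)&(abs(J[...,1]-.017)<.03)
print(J[q].round(3).tolist())
E
```

```text
side -0.045 44 [[0.004, -0.014, -0.029], [0.006, -0.02, -0.029], [0.008, -0.016, -0.03], [-0.002, -0.013, -0.03], [0.011, -0.012, -0.031], [0.009, -0.02, -0.032], [-0.012, -0.014, -0.032], [0.013, -0.016, -0.032]]
side 0.014 45 [[0.002, 0.027, -0.029], [0.005, 0.021, -0.029], [0.007, 0.024, -0.03], [-0.003, 0.028, -0.03], [0.013, 0.023, -0.031], [0.006, 0.027, -0.031], [-0.012, 0.027, -0.032], [0.012, 0.025, -0.032]]
top -0.045 0 []
top 0.014 32 [[0.009, 0.029, -0.053], [0.006, 0.03, -0.054], [0.007, 0.026, -0.056], [0.007, 0.026, -0.06], [0.009, 0.029, -0.061], [0.011, 0.029, -0.066], [0.009, 0.032, -0.067], [-0.001, 0.02, -0.067]]
[[-0.133, 0.031, 0.087], [-0.135, 0.018, 0.084], [-0.133, 0.021, 0.084], [-0.134, 0.011, 0.084], [-0.133, 0.014, 0.083], [-0.132, 0.016, 0.083], [-0.131, 0.019, 0.082], [-0.131, 0.023, 0.081], [-0.135, 0.008, 0.081], [-0.132, 0.01, 0.082], [-0.131, 0.012, 0.082], [-0.13, 0.015, 0.081], [-0.131, 0.019, 0.079], [-0.126, 0.02, 0.082], [-0.129, 0.004, 0.083], [-0.129, 0.008, 0.082], [-0.128, 0.011, 0.081], [-0.126, 0.013, 0.081], [-0.124, 0.015, 0.082], [-0.1
[... 337 characters left out ...]
, 0.077], [-0.111, 0.017, 0.079], [-0.114, 0.023, 0.074], [-0.116, 0.007, 0.076], [-0.115, 0.009, 0.076], [-0.114, 0.012, 0.075], [-0.111, 0.014, 0.076], [-0.108, 0.019, 0.076], [-0.109, 0.023, 0.074], [-0.113, 0.005, 0.076], [-0.109, 0.006, 0.078], [-0.106, 0.011, 0.078], [-0.106, 0.021, 0.073], [-0.108, 0.005, 0.075], [-0.105, 0.007, 0.077], [-0.1, 0.014, 0.077], [-0.1, 0.021, 0.074], [-0.103, 0.006, 0.075], [-0.101, 0.008, 0.075], [-0.102, 0.012, 0.072], [-0.101, 0.014, 0.072], [-0.098, 0.017, 0.073], [-0.098, 0.02, 0.072], [-0.097, 0.023, 0.071], [-0.101, 0.008, 0.072], [-0.097, 0.012, 0.073], [-0.095, 0.014, 0.073], [-0.095, 0.004, 0.074], [-0.093, 0.007, 0.074], [-0.093, 0.006, 0.071]]
```

```bash
python3 - <<'E'
from h import *
R=Ro.from_quat([.22399,.97459,-.0005,-.0002]).as_matrix(); T=np.array([.23993,.49453,.20191])
z=np.load('side0.npz'); L=(world('side',z['d'])-T)@R
q=(z['d']>0)&(abs(L[...,1])<.07)&(abs(L[...,0])<.03)&(L[...,2]>-.1)&(L[...,2]<.03)
Q=L[q]; print(len(Q),Q[np.argsort(-Q[:,2])][:12].round(3).tolist())
print(pix('side',T)); p=z['p'][150:250,520:620,::-1]; cv2.imwrite('pics/f0.png',cv2.resize(p,None,fx=5,fy=5))
E
```

```text
537 [[0.007, -0.042, -0.04], [-0.004, -0.04, -0.041], [-0.006, 0.05, -0.042], [-0.004, 0.051, -0.042], [-0.007, -0.04, -0.042], [-0.009, 0.05, -0.042], [-0.012, 0.049, -0.042], [-0.01, -0.04, -0.043], [-0.003, -0.042, -0.043], [-0.013, -0.044, -0.043], [0.001, -0.04, -0.043], [0.008, -0.041, -0.043]]
[[545.94673082 234.58166742]]
```

View pics/f0.png

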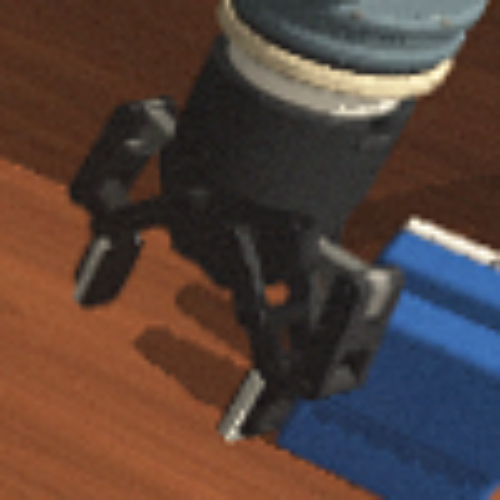

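The reported TCP lies 28 mm ahead of the real fingertips, and both frames agree on this: −41 mm open, −28 mm nearly shut. I'll correct for the offset.

```bash
sed -i 's/+.019\*Rt/+.047*Rt/' h.py; python3 - <<'E'
from h import *
P=tcp(*grip(0,.0183),50); print(to(P,50))
s=sense(); T=s['tool_pos']; R=Ro.from_quat(s['ee_rot']).as_matrix()
for n in('side','top'):
  z=np.load(n+'1.npz'); L=(world(n,z['d'])-T)@R
  for a in np.arange(-.2,-.02,.02):
    q=(z['d']>0)&(abs(L[...,1])<.08)&(abs(L[...,0])<.08)&(L[...,2]>a)&(L[...,2]<a+.02)
    if q.sum()>5: print(n,a.round(2),q.sum(),np.percentile(L[q][:,:2],[2,98],axis=0).round(3).tolist())
E
```

```text
(array([ 0.0144,  0.0897, -0.0735]), array([0.0004, 0.0005, 0.0004]))
side -0.2 170 [[-0.005, -0.025], [0.038, 0.04]]
side -0.18 166 [[-0.004, -0.025], [0.037, 0.041]]
side -0.16 200 [[-0.002, -0.031], [0.036, 0.041]]
side -0.14 236 [[-0.005, -0.055], [0.02, 0.069]]
side -0.12 248 [[-0.012, -0.057], [0.018, 0.066]]
side -0.1 107 [[-0.014, -0.049], [0.017, 0.06]]
side -0.06 45 [[-0.009, -0.026], [0.013, 0.034]]
side -0.04 73 [[-0.011, -0.02], [0.013, 0.033]]
top -0.2 135 [[0.021, -0.031], [0.041, 0.029]]
top -0.18 128 [[0.018, -0.028], [0.041, 0.034]]
top -0.16 19 [[0.011, -0.019], [0.038, 0.039]]
top -0.14 134 [[-0.006, -0.006], [0.022, 0.065]]
top -0.12 88 [[-0.006, 0.002], [0.022, 0.061]]
top -0.1 74 [[-0.01, 0.016], [0.018, 0.053]]
top -0.08 30 [[-0.004, 0.019], [0.015, 0.045]]
```

send_rows(motion=[[0.007, 0.043, -0.037, 0, 0, 0, 0.2], [0.013, 0.086, -0.072, 0, 0, 0, 0.2], [0.013, 0.086, -0.072, 0, 0, 0, 0.2], [0.013, 0.086, -0.072, 0, 0, 0, 0.4], [0.013, 0.086, -0.072, 0, 0, 0, 0.4], [0.013, 0.086, -0.072, 0, 0, 0, 0.45], [0.013, 0.086, -0.072, 0, 0, 0, 0.45]], grip_force=20)

```text
time: 5.2
tool_pos: [0.5274, 0.0131, 0.0463]
ee_rot: [0.695, 0.582, 0.324, -0.271]
contact_force: [-0.8, -0.2, 0.5]
finger_gap: 0.0235
gripper_force: 0.0
```

```bash
python3 - <<'E'
from h import *
s=sense(); T=s['tool_pos']; R=Ro.from_quat(s['ee_rot']).as_matrix(); print(s['finger_gap'],s['contact_force']@A.T,jig(T),s['time'])
p,d=grab_frame('side'); u,v=pix('side',T)[0].astype(int)
cv2.imwrite('pics/g2.png',cv2.resize(p[v-35:v+25,u-30:u+30,::-1],None,fx=8,fy=8,interpolation=cv2.INTER_CUBIC))
E
```

```text
0.023519195143910276 [-0.31744484  0.74212419  0.54882572] [-0.08667343  0.01895319  0.04634871] 5.2
```

View pics/g2.png

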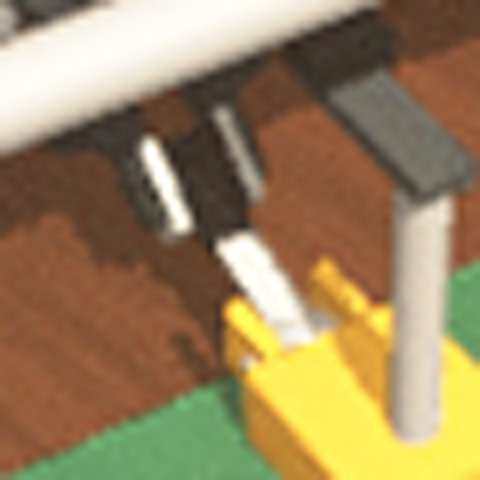

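The handle lies between the fingers at crop (215,190). It sits slightly nearer the right-hand finger (+jig y), so I'll shift 1.5 mm and close.

send_rows(motion=[[-0.006, 0.001, 0, 0, 0, 0, 0.45], [-0.006, 0.001, 0, 0, 0, 0, 0.5], [-0.006, 0.001, 0, 0, 0, 0, 0.52], [-0.006, 0.001, 0, 0, 0, 0, 0.54], [-0.006, 0.001, 0, 0, 0, 0, 0.56]], grip_force=20)

```text
time: 5.88
tool_pos: [0.5279, 0.0126, 0.0465]
ee_rot: [0.695, 0.582, 0.325, -0.269]
contact_force: [11.9, 0.4, -2.2]
finger_gap: 0.0197
gripper_force: 19.9
```

```bash
python3 - <<'E'
from h import *
s=sense(); print(s['finger_gap'],s['gripper_force'],s['contact_force']@A.T,jig(s['tool_pos']))
E
```

```text
0.019684556806052515 19.857109934091568 [  2.47589426 -11.68348343  -2.17312387] [-0.08698756  0.01840433  0.0465427 ]
```

send_rows(motion=[[0.004, -0.001, 0, 0, 0, 0, 0.56], [0.008, -0.001, 0, 0, 0, 0, 0.6], [0.008, -0.001, 0, 0, 0, 0, 0.6]])

```text
time: 6.25
tool_pos: [0.5282, 0.0127, 0.0465]
ee_rot: [0.695, 0.582, 0.324, -0.271]
contact_force: [0.6, -5.0, 3.6]
finger_gap: 0.0195
gripper_force: 21.2
```

```bash
python3 - <<'E'
from h import *
s=sense(); print(s['finger_gap'],s['gripper_force'],s['contact_force']@A.T,jig(s['tool_pos']))
jy=jig(s['tool_pos'])[1]; P0=tcp(*grip(0,jy),50)
for k in range(1,11):
    a=1.27*k/10; print(k,((tcp(*grip(a,jy),50)-P0)/.25).round(3).tolist())
print((tcp(*grip(0,jy),50)-s['tool_pos']).round(4), (EY*.052/.25).round(4))
E
```

```text
0.01947806414381223 21.19204670190811 [-4.86956846 -1.4517767   3.62428545] [-0.0869159   0.01810726  0.0465167 ]
1 [0.002, 0.013, 0.038]
2 [0.005, 0.03, 0.075]
3 [0.009, 0.052, 0.109]
4 [0.014, 0.078, 0.14]
5 [0.019, 0.108, 0.167]
6 [0.025, 0.14, 0.19]
7 [0.031, 0.176, 0.209]
8 [0.038, 0.213, 0.224]
9 [0.045, 0.252, 0.233]
10 [0.052, 0.292, 0.237]
[ 0.0001  0.0006 -0.    ] [-0.2048  0.0364  0.    ]
```

send_rows(motion=[[0.001, 0.006, 0.019, 0, 0, 0, 0.7], [0.002, 0.013, 0.038, 0, 0, 0, 0.7], [0.003, 0.021, 0.057, 0, 0, 0, 0.7], [0.005, 0.03, 0.075, 0, 0, 0, 0.7], [0.007, 0.041, 0.092, 0, 0, 0, 0.7], [0.009, 0.052, 0.109, 0, 0, 0, 0.7], [0.011, 0.065, 0.125, 0, 0, 0, 0.7], [0.014, 0.078, 0.14, 0, 0, 0, 0.7], [0.014, 0.078, 0.14, 0, 0, 0, 0.7]], grip_force=25)

```text
time: 7.38
tool_pos: [0.5312, 0.0332, 0.082]
ee_rot: [0.694, 0.582, 0.324, -0.271]
contact_force: [0.6, -2.0, 0.5]
finger_gap: 0.0194
gripper_force: 24.6
```

```bash
python3 - <<'E'
from h import *
s=sense(); f=s['contact_force']@A.T; g=jig(s['tool_pos']-.047*Ro.from_quat(s['ee_rot']).as_matrix()[:,2]); r=g-[-.045,0,.056]
print(s['finger_gap'],s['gripper_force'],f,g,'r',np.hypot(r[0],r[2]),'ang',np.arctan2(r[2],-r[0])-np.radians(15),s['ft_torque'])
E
```

```text
0.019430627392233946 24.631986021995544 [-1.82742835 -0.96086977  0.45685036] [-0.10220756  0.01871151  0.11217809] r 0.08017907073897312 ang 0.514519679315464 [-0.65056512  0.15203542 -0.02227312]
```

send_rows(motion=[[0.002, 0.015, 0.014, 0, 0, 0, 0.7], [0.005, 0.03, 0.027, 0, 0, 0, 0.7], [0.008, 0.046, 0.039, 0, 0, 0, 0.7], [0.011, 0.062, 0.05, 0, 0, 0, 0.7], [0.014, 0.08, 0.06, 0, 0, 0, 0.7], [0.017, 0.098, 0.069, 0, 0, 0, 0.7], [0.02, 0.116, 0.077, 0, 0, 0, 0.7], [0.024, 0.135, 0.084, 0, 0, 0, 0.7], [0.027, 0.154, 0.089, 0, 0, 0, 0.7], [0.031, 0.174, 0.093, 0, 0, 0, 0.7], [0.038, 0.214, 0.097, 0, 0, 0, 0.7], [0.038, 0.214, 0.097, 0, 0, 0, 0.7]])

```text
time: 8.88
tool_pos: [0.5411, 0.0872, 0.1071]
ee_rot: [0.694, 0.582, 0.325, -0.272]
contact_force: [0.0, -0.5, 7.0]
finger_gap: 0.0195
gripper_force: 24.2
```

```bash
cat > st.py <<'E'
from h import *
s=sense(); f=s['contact_force']@A.T; g=jig(s['tool_pos']-.047*Ro.from_quat(s['ee_rot']).as_matrix()[:,2]); r=g-[-.045,0,.056]
print(s['time'],s['finger_gap'],s['gripper_force'],'f',f.round(2),'g',g.round(4),'r',np.hypot(r[0],r[2]),'ang',np.arctan2(r[2],-r[0])-np.radians(15),s['ft_torque'])
E
python3 st.py
```

```text
8.875 0.019461435276145717 24.203070402145386 f [-0.54 -0.11  7.02] g [-0.0473  0.0185  0.1372] r 0.08124288021394842 ang 1.2803778420016394 [ 0.19275859 -0.05634144  0.01788403]
```

send_rows(motion=[[0.002, 0.012, 0, 0, 0, 0, 0.7], [0.004, 0.024, 0, 0, 0, 0, 0.7], [0.004, 0.024, 0, 0, 0, 0, 0.7]])

```text
time: 9.25
tool_pos: [0.5421, 0.0929, 0.1071]
ee_rot: [0.694, 0.582, 0.325, -0.272]
contact_force: [-1.9, -1.7, 7.9]
finger_gap: 0.0192
gripper_force: 24.2
```

```bash
python3 st.py
```

```text
9.25 0.019200749202271234 24.226291179656982 f [-1.98  1.54  7.87] g [-0.0415  0.0185  0.1372] r 0.08128224151249026 ang 1.3515164720225048 [0.20462795 0.06142664 0.01612123]
```

```bash
python3 - <<'E'
from h import *
s=sense()
p,d=grab_frame('side'); np.savez('side2.npz',p=p,d=d); u,v=pix('side',unjig([-.02,.0185,.11]))[0].astype(int)
cv2.imwrite('pics/g3.png',cv2.resize(p[v-40:v+50,u-50:u+50,::-1],None,fx=6,fy=6,interpolation=cv2.INTER_CUBIC)); print(u,v)
E
```

```text
332 232
```

View pics/g3.png

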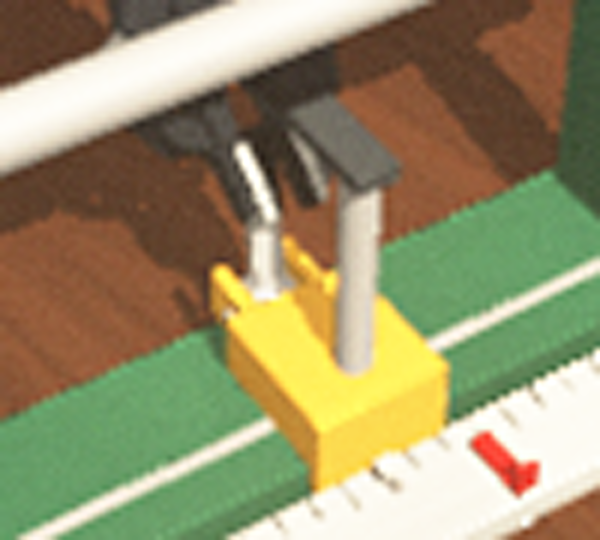

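send_rows(motion=[[0.001, 0.006, 0, 0, 0, 0, 0.7], [0.002, 0.012, 0, 0, 0, 0, 0.7], [0.002, 0.012, 0, 0, 0, 0, 0.7]])

```text
time: 9.68
tool_pos: [0.5426, 0.0957, 0.107]
ee_rot: [0.694, 0.582, 0.325, -0.272]
contact_force: [-0.1, -1.9, 8.6]
finger_gap: 0.0189
gripper_force: 24.2
```

```bash
python3 st.py
```

```text
9.675 0.01893932245378824 24.236608743667603 f [-1.89 -0.26  8.62] g [-0.0387  0.0184  0.1371] r 0.08136852177231334 ang 1.386959719868578 [ 0.05869228 -0.004435    0.05196156]
```

```bash
python3 - <<'E'
from h import *
p2=np.load('side2.npz'); p,d=grab_frame('side'); np.savez('side3.npz',p=p,d=d)
for q_,dd in((p2['p'],p2['d']),(p,d)):
    J=jig(world('side',dd)); g=q_.astype(int)
    q=(dd>0)&(abs(J[...,0]+.045)<.02)&(J[...,2]>.068)&(J[...,2]<.105)&(abs(J[...,1]-.016)<.012)&(np.ptp(g,axis=2)<60)&(g.min(2)>110)
    P=J[q]; print(len(P),np.polyfit(P[:,2],P[:,0],1),P.mean(0).round(4))
print(cv2.norm(p2['p'][225:250,320:345],p[225:250,320:345],cv2.NORM_INF))
a,b=[cv2.cvtColor(x,cv2.COLOR_RGB2GRAY).astype(np.float32) for x in(p2['p'],p)]
print('stem shift',cv2.phaseCorrelate(a[228:244,318:336].copy(),b[228:244,318:336].copy()),'finger',cv2.phaseCorrelate(a[208:232,316:340].copy(),b[208:232,316:340].copy()))
for z in (.095,.085): print(pix('side',unjig([[-.05,.0185,z],[-.045,.0185,z]])))
E
python3 - <<'E'
import cv2,numpy as np
a,b=[np.load(f'side{k}.npz')['p'][:,:,::-1][200:250,305:355] for k in(2,3)]
cv2.imwrite('pics/g4.png',cv2.resize(np.hstack([a,b]),None,fx=8,fy=8,interpolation=cv2.INTER_CUBIC))
E
```

```text
45 [-0.1426598 -0.0348608] [-0.0468  0.0147  0.0836]
46 [-0.0710006 -0.0399287] [-0.0459  0.0137  0.0834]
81.0
stem shift ((0.7208233188616227, -0.12448545388869903), 0.9144478498233689) finger ((0.3788366350718775, -0.10060501567216917), 0.9353690023223559)
[[326.42569548 230.01856777]
 [327.38660419 231.06781939]]
[[326.43879164 232.59003753]
 [327.39382563 233.64095214]]
```

View pics/g4.png

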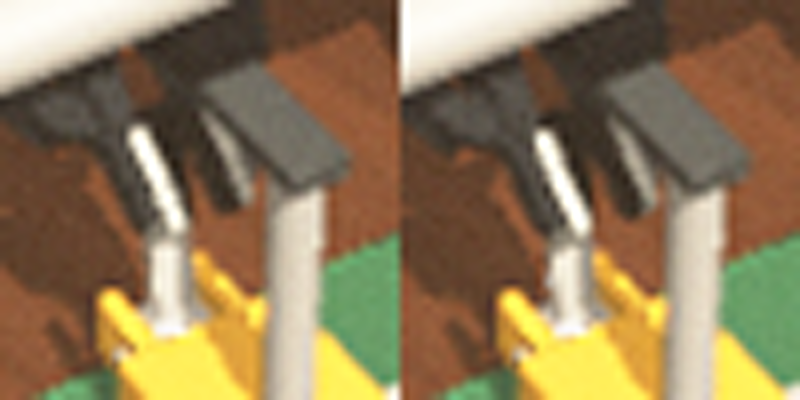

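send_rows(motion=[[0.001, 0.006, 0.004, 0, 0, 0, 0.7], [0.002, 0.012, 0.006, 0, 0, 0, 0.7], [0.002, 0.012, 0.006, 0, 0, 0, 0.7]])

```text
time: 10.1
tool_pos: [0.5429, 0.0984, 0.1072]
ee_rot: [0.695, 0.582, 0.324, -0.271]
contact_force: [1.7, -2.6, 0.8]
finger_gap: 0.0192
gripper_force: 24.3
```

```bash
python3 st.py;  python3 - <<'E'
from h import *
for k in range(3):
    p,d=grab_frame('side')
    J=jig(world('side',d)); g=p.astype(int)
    q=(d>0)&(abs(J[...,0]+.045)<.02)&(J[...,2]>.068)&(J[...,2]<.105)&(abs(J[...,1]-.016)<.012)&(np.ptp(g,axis=2)<60)&(g.min(2)>110)
    P=J[q]; print(len(P),np.polyfit(P[:,2],P[:,0],1),P.mean(0).round(4))
E
```

```text
10.1 0.019232529542338787 24.335857629776 f [-2.24 -2.13  0.83] g [-0.0359  0.0186  0.1374] r 0.08192144132593075 ang 1.4198697504599047 [-0.67630076 -0.10694546 -0.27982914]
43 [-0.05617773 -0.04054723] [-0.0452  0.0131  0.0828]
45 [-0.08317785 -0.03834006] [-0.0452  0.0132  0.0821]
43 [-0.06865325 -0.03935784] [-0.0451  0.0131  0.083 ]
```

send_rows(motion=[[0.001, 0.006, 0, 0, 0, 0, 0.7], [0.002, 0.012, 0, 0, 0, 0, 0.7], [0.002, 0.012, 0, 0, 0, 0, 0.7]])

```text
time: 10.62
tool_pos: [0.5434, 0.1013, 0.1071]
ee_rot: [0.695, 0.582, 0.324, -0.271]
contact_force: [2.5, -2.5, 3.0]
finger_gap: 0.0192
gripper_force: 24.2
```

```bash
python3 st.py;  python3 - <<'E'
from h import *
for k in range(2):
    p,d=grab_frame('side')
    J=jig(world('side',d)); g=p.astype(int)
    q=(d>0)&(abs(J[...,0]+.045)<.02)&(J[...,2]>.068)&(J[...,2]<.105)&(abs(J[...,1]-.016)<.012)&(np.ptp(g,axis=2)<60)&(g.min(2)>110)
    P=J[q]; print(len(P),np.polyfit(P[:,2],P[:,0],1),P.mean(0).round(4))
E
```

```text
10.625 0.019199981431777736 24.210044145584106 f [-1.99 -2.88  2.95] g [-0.033   0.0186  0.1373] r 0.08223020106141828 ang 1.4555860540449446 [-0.46557711 -0.20604631 -0.23556196]
36 [-0.09212342 -0.03652823] [-0.044   0.0138  0.0806]
39 [-0.05959271 -0.03898233] [-0.0438  0.0132  0.0813]
```

send_rows(motion=[[0.001, 0.008, 0, 0, 0, 0, 0.7], [0.002, 0.016, 0, 0, 0, 0, 0.7], [0.002, 0.016, 0, 0, 0, 0, 0.7]])

```text
time: 11.1
tool_pos: [0.5441, 0.1036, 0.1067]
ee_rot: [0.695, 0.582, 0.324, -0.27]
contact_force: [-2.8, -19.8, 5.2]
finger_gap: 0.0191
gripper_force: 23.7
```

```bash
python3 st.py
```

```text
11.1 0.0191481985042743 23.747011721134186 f [-20.    -0.67   5.25] g [-0.0305  0.0185  0.137 ] r 0.0823136993233771 ang 1.4859684369772976 [-1.70920131  0.28958409  0.07138788]
```

Lever at its upper stop (20 N reaction). Back off slightly, then slide toward red.

send_rows(motion=[[-0.001, -0.008, 0, 0, 0, 0, 0.7], [-0.026, -0.003, 0, 0, 0, 0, 0.7], [-0.051, 0.001, 0, 0, 0, 0, 0.7], [-0.076, 0.005, 0, 0, 0, 0, 0.7], [-0.101, 0.01, 0, 0, 0, 0, 0.7], [-0.126, 0.014, 0, 0, 0, 0, 0.7], [-0.151, 0.018, 0, 0, 0, 0, 0.7], [-0.176, 0.023, 0, 0, 0, 0, 0.7], [-0.196, 0.027, 0, 0, 0, 0, 0.7], [-0.196, 0.027, 0, 0, 0, 0, 0.7]])

```text
time: 12.35
tool_pos: [0.4944, 0.1116, 0.1068]
ee_rot: [0.695, 0.582, 0.324, -0.271]
contact_force: [-3.5, -9.2, 4.0]
finger_gap: 0.0189
gripper_force: 24.3
```

```bash
python3 st.py; python3 - <<'E'
from h import *
ims=[]
for n in('side','top'):
    p,d=grab_frame(n); np.savez(f'{n}4.npz',p=p,d=d); u,v=pix(n,unjig([.06,.0675,.03]))[0].astype(int); print(n,u,v)
    ims.append(cv2.resize(p[v-25:v+25,u-25:u+25,::-1],None,fx=8,fy=8,interpolation=cv2.INTER_CUBIC))
cv2.imwrite('pics/s1.png',np.hstack(ims))
E
```

```text
12.35 0.018891394696258428 24.3306827545166 f [-9.68  1.81  4.02] g [-0.0314  0.0687  0.1371] r 0.0822007019582059 ang 1.474913035753491 [-0.95093945  0.26178843  0.12594159]
side 362 263
top 260 201
```

View pics/s1.png

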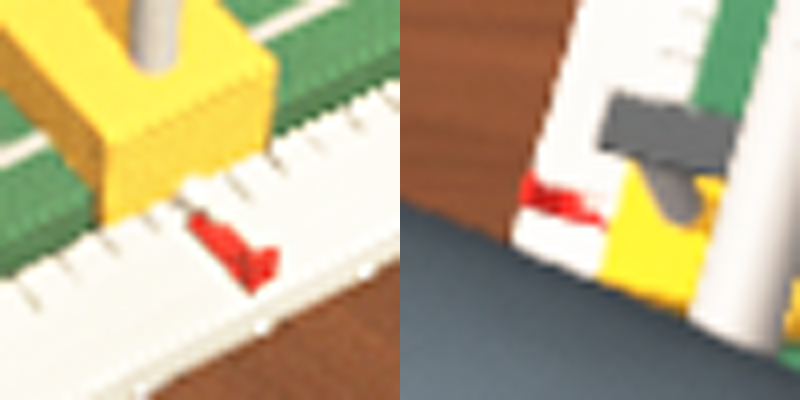

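The pointer and the saddle front sit at the head of the red clip: side crop (195,190) against red (195,220), top crop (612,220) against red (605,218). I have used all my pictures, so I'll refine numerically.

```bash
cat > al.py <<'E'
import sys
from h import *
def warp(n,p,pts): # jig pts (h,w,3) -> sampled image
    uv=pix(n,unjig(pts.reshape(-1,3))).reshape(*pts.shape[:2],2).astype(np.float32)
    return cv2.remap(p,uv[...,0],uv[...,1],cv2.INTER_LINEAR)
def cen(m,y):
    o=[]
    for r in m:
        i=np.where(r)[0]
        if len(i)>3: o.append((y[i].min(),y[i].max()))
    return np.median(o,0) if o else None
def run(n,p,y0,yr):
    y=np.arange(y0-.06,y0+.06,.00025); out={}
    z=np.arange(.050,.066,.002)
    Y,Z=np.meshgrid(y,z); g=masks(warp(n,p,np.dstack([np.full_like(Y,.043),Y,Z])))
    c=cen(g['yellow'],y); print(n,'saddle',c,c is not None and c.mean())
    yy=np.arange(yr-.02,yr+.02,.00025); x=np.arange(.058,.075,.002)
    Y,X=np.meshgrid(yy,x); im=warp(n,p,np.dstack([X,Y,np.full_like(Y,.026)])).astype(int)
    c=cen((im[...,0]-im[...,1])>90,yy); print(n,'red',c,c is not None and c.mean())
    if len(sys.argv)>2:
        yy=np.arange(yr-.02,yr+.02,.001)
        for x in np.arange(.042,.066,.002):
            pts=np.dstack([np.full((1,len(yy)),x),yy[None],np.full((1,len(yy)),.034)]); im=warp(n,p,pts)[0].astype(int)
            print(round(x,3),' '.join('%3d/%3d'%(a[1],a[2]) for a in im[::1]))
for k in sys.argv[1].split(','):
    for n in('side','top'):
        run(n,np.load(f'{n}{k}.npz')['p'],.016 if k=='0' else .067,.066)
E
python3 al.py 0,4; python3 al.py 4 v | sed -n 3,14p
```

```text
side saddle [-0.025     0.053875] 0.014437500000000054
side red [0.059   0.07025] 0.06462500000000002
top saddle [0.0095   0.052125] 0.03081250000000007
top red [0.0645  0.07525] 0.06987500000000002
side saddle [0.0245 0.1055] 0.06500000000000006
side red [0.059  0.0695] 0.06425000000000002
top saddle [0.0615 0.102 ] 0.08175000000000007
top red [0.0695  0.07525] 0.07237500000000002
0.042 221/ 82 222/ 82 221/ 82 220/ 81 219/ 80 219/ 80 219/ 80 219/ 80 219/ 79 218/ 78 218/ 77 218/ 77 218/ 77 219/ 77 219/ 77 220/ 78 221/ 79 221/ 79 220/ 77 220/ 76 220/ 76 221/ 76 221/ 78 222/ 82 222/ 82 221/ 80 221/ 79 221/ 78 222/ 78 222/ 78 222/ 77 221/ 76 220/ 75 220/ 76 221/ 78 221/ 79 221/ 80 221/ 79 220/ 79 220/ 78 221/ 79
0.044 222/ 81 222/ 81 221/ 81 220/ 80 220/ 79 220/ 79 220/ 80 220/ 80 219/ 79 218/ 78 218/ 78 218/ 77 218/ 76 217/ 75 218/ 77 221/ 81 223/ 84 224/ 85 224/ 87 223/ 85 222/ 82 223/ 87 224/ 91 226/ 96 226/ 98 225/ 95 224/ 90 223/ 85 222/ 78 222/ 77 222/ 77 221/ 77 220/ 76 220/ 76 220/ 76 219/ 76 219/ 76 219/ 76 219/ 76 221/ 78 222/ 79
0.046 219/ 76 220/ 77 220/ 78 221/ 80 221/ 78 2
[... 2590 characters left out ...]
 245/234 249/240 251/243 252/244
0.062 247/235 249/239 250/241 252/244 252/244 251/241 250/240 250/238 223/208 200/181 176/152 155/132 136/115 122/102 120/100 136/114 153/130 172/149 200/180 226/208 243/228 251/239 252/242 253/244 253/245 252/245 252/245 252/245 252/244 250/242 246/235 238/223 230/211 226/205 226/205 232/214 240/225 247/235 251/242 252/243 252/244
0.064 250/240 251/243 252/245 252/243 251/241 248/236 233/219 209/191 182/160 158/134 128/107 101/ 82  72/ 57  74/ 59  89/ 72 105/ 86 129/107 167/145 206/184 241/222 248/232 251/239 253/243 254/246 253/246 253/246 253/246 253/246 252/245 251/243 246/236 236/221 225/205 218/195 226/206 235/219 243/231 248/238 250/242 252/245 252/246
```

```bash
cat > ed.py <<'E'
from h import *
from al import warp
E
sed -i 's/^for k in sys/if __name__=="__main__":\n  for k in sys/; s/^    for n in(.side.,.top.):$/    for n in("side","top"):/' al.py
python3 - <<'E'
from h import *
from al import warp
for k,yc in(('0',.016),('4',.067)):
  for n in('side','top'):
    z=np.load(f'{n}{k}.npz');p=z['p']; J=jig(world(n,z['d'])); m=masks(p)['yellow']
    f=J[m&(J[...,2]>.046)&(J[...,2]<.066)&(J[...,0]>.02)&(abs(J[...,1]-yc)<.05)]
    t=J[m&(J[...,2]>.07)&(abs(J[...,0]-.015)<.02)&(abs(J[...,1]-yc)<.05)]
    print(n,k,'front x',np.percentile(f[:,0],[10,30,50,70,90]).round(4) if len(f) else '', 'topz',np.median(t[:,2]).round(4))
    y=np.arange(yc-.05,yc+.05,.00025)
    for x in(.0,.01,.02,.03,.036):
        im=warp(n,p,np.dstack([np.full((1,len(y)),x),y[None],np.full((1,len(y)),.075)]))[0].astype(int)
        V=im[:,0]; B=im[:,0]-im[:,2]; g=cv2.GaussianBlur(np.diff(im[:,0].astype(np.float32))[None],(9,1),2)[0]
        i=np.argsort(-abs(g)); pk=[]
        for j in i:
            if all(abs(y[j]-a)>.006 for a,_ in pk): pk.append((y[j],g[j]))
            if len(pk)==4: break
        print('  x',x,[(round(a,4),round(float(b),1),im[max(0,int((a-y[0])/.00025)-10)].tolist(),im[min(399,int((a-y[0])/.00025)+10)].tolist()) for a,b in sorted(pk)])
E
```

```text
side 0 front x [0.0471 0.0478 0.0482 0.0488 0.0495] topz 0.0738
  x 0.0 [(np.float64(-0.034), 4.0, [158, 138, 72], [194, 140, 59]), (np.float64(-0.0207), 3.3, [206, 148, 59], [251, 223, 82]), (np.float64(0.0195), -3.2, [236, 177, 65], [190, 152, 96]), (np.float64(0.0503), -7.1, [247, 230, 92], [128, 170, 111])]
  x 0.01 [(np.float64(-0.034), 3.5, [162, 144, 74], [192, 143, 61]), (np.float64(-0.0215), 2.7, [206, 150, 62], [248, 211, 78]), (np.float64(0.0125), -4.3, [252, 219, 81], [192, 151, 90]), (np.float64(0.0508), -7.5, [247, 232, 98], [126, 172, 111])]
  x 0.02 [(np.float64(-0.034), 3.9, [162, 158, 88], [196, 147, 64]), (np.float64(-0.021), 3.4, [200, 144, 58], [252, 226, 85]), (np.float64(0.0088), -5.2, [254, 235, 98], [190, 171, 145]), (np.float64(0.051), -8.3, [244, 228, 97], [124, 168, 111])]
  x 0.03 [(np.float64(-0.0207), 3.3, [207, 148, 59], [252, 227, 88]), (np.float64(0.0523), -4.8, [225, 205, 97], [161, 190, 146]), (np.float64(0.0583), 1.8, [157, 190, 142], [168, 194, 149]), (np.float64(0.0655), 2.6, [161, 192, 146], [174, 198, 153])]
  x 0.036 [(np.float64(-0.0322), -2
[... 3471 characters left out ...]
2, 102], [225, 187, 69]), (np.float64(0.061), -5.1, [211, 174, 73], [132, 116, 95]), (np.float64(0.0753), 6.1, [149, 132, 115], [238, 202, 73]), (np.float64(0.1068), -7.7, [234, 179, 38], [105, 89, 64])]
  x 0.03 [(np.float64(0.033), -1.7, [145, 163, 144], [120, 120, 119]), (np.float64(0.0578), 1.8, [102, 99, 97], [132, 124, 119]), (np.float64(0.073), 4.4, [169, 152, 127], [245, 221, 94]), (np.float64(0.106), -10.2, [241, 195, 47], [94, 84, 70])]
  x 0.036 [(np.float64(0.031), -8.2, [226, 218, 207], [116, 115, 115]), (np.float64(0.056), 2.1, [107, 106, 105], [128, 121, 116]), (np.float64(0.066), 4.6, [162, 147, 127], [235, 208, 107]), (np.float64(0.1048), -9.4, [248, 213, 48], [99, 88, 70])]
```

```bash
python3 - <<'E'
from h import *
p=np.load('side4.npz')['p'].astype(int); d=np.load('side4.npz')['d']; J=jig(world('side',d))
print('     ',*['%7d'%u for u in range(353,371)])
for v in range(256,270): print(v,' '.join('%3d/%3d'%(p[v,u,1],p[v,u,2]) for u in range(353,371)))
print('z'); 
for v in range(257,268): print(v,' '.join('%3d'%round(J[v,u,2]*1000) for u in range(353,371)),' | ',' '.join('%3d'%round(J[v,u,0]*1000) for u in range(353,371)))
for x in(.044,.048,.052,.056,.06): print(x,pix('side',unjig([[x,.0654,.034],[x,.0674,.034],[x,.0654,.038]])).round(1).tolist())
p=np.load('top0.npz')['p'].astype(int); u,v=pix('top',unjig([.055,.019,.034]))[0].astype(int); print('top',u,v,pix('top',unjig([[.048,.019,.034],[.06,.019,.034]])))
for b in range(v-6,v+7): print(b,' '.join('%3d/%3d'%(p[b,a,1],p[b,a,2]) for a in range(u-8,u+8)))
E
```

```text
353     354     355     356     357     358     359     360     361     362     363     364     365     366     367     368     369     370
256 222/ 83 224/ 81 218/ 76 221/ 80 219/ 78 219/ 79 222/ 81 222/ 78 223/ 80 221/ 79 223/ 83 220/ 78 223/ 81 221/ 74 220/ 78 215/ 66 209/ 73 164/109
257 219/ 80 221/ 77 223/ 81 222/ 81 220/ 81 223/ 83 219/ 77 221/ 80 223/ 79 220/ 75 220/ 77 218/ 74 225/ 79 217/ 66 229/104 239/182 240/204 195/166
258 227/ 87 224/ 82 220/ 79 226/ 85 222/ 82 223/ 79 221/ 78 221/ 79 221/ 77 222/ 78 219/ 73 217/ 67 228/101 239/182 246/214 252/248 254/252 241/228
259 219/ 79 222/ 83 218/ 78 223/ 80 223/ 81 220/ 76 220/ 75 229/108 232/122 227/ 96 227/104 239/178 229/169 250/243 253/250 252/246 252/245 253/247
260 219/ 80 222/ 84 218/ 77 218/ 77 216/ 74 226/ 89 231/113 246/203 248/222 246/208 246/211 252/247 227/210 228/211 250/241 252/244 252/245 253/246
261 222/ 83 218/ 79 220/ 81 218/ 78 220/ 76 222/ 90 234/163 252/247 254/253 253/251 252/247 252/247 247/236 214/189 230/210 251/241 252/246 252/246
262 222/ 82 221/ 80 221/ 77 218/ 73 214/ 80 197/111 203/170 243/232 255/
[... 4146 characters left out ...]
 247/ 57 247/ 56 247/ 58 243/ 73 200/110
188 251/247 251/247 252/249 252/249 252/249 252/249 252/248 252/249 247/203 244/ 94 246/ 58 247/ 56 247/ 56 247/ 58 247/ 56 240/ 77
189 251/247 252/248 252/249 252/249 252/249 252/249 252/248 252/249 248/179 245/ 61 247/ 56 248/ 58 248/ 58 247/ 58 247/ 57 247/ 58
190 251/247 252/248 252/249 252/249 252/248 252/248 252/249 252/242 249/156 247/ 57 248/ 58 248/ 57 248/ 58 247/ 59 247/ 58 247/ 56
191 251/247 252/249 253/249 252/249 252/248 252/249 252/249 251/215 248/109 247/ 57 248/ 57 248/ 59 248/ 59 247/ 58 247/ 59 247/ 56
192 252/248 252/249 252/249 252/249 252/249 252/249 252/249 250/193 247/ 81 248/ 60 248/ 59 248/ 57 247/ 59 247/ 57 247/ 57 246/ 56
```

Depth resolves the pointer (z≈33 mm, x 52–69 mm), so I can compare its y with the red clip directly.

```bash
cat > pt.py <<'E'
from h import *
import sys
def go(d,p):
    J=jig(world('side',d)); g=p.astype(int); w=(abs(J[...,1]-.066)<.02)
    a=J[w&(J[...,2]>.0295)&(J[...,2]<.0375)&(J[...,0]>.0515)&(J[...,0]<.075)&(g[...,0]>0)]
    b=J[w&(J[...,2]>.021)&(J[...,2]<.029)&(J[...,0]>.056)&(J[...,0]<.084)&(g[...,0]-g[...,1]>110)]
    return a,b
fr=[(np.load('side4.npz')['d'],np.load('side4.npz')['p'])] if len(sys.argv)>1 else []
for k in range(6): p,d=grab_frame('side'); fr.append((d,p))
A_=[];B_=[]
for d,p in fr:
    a,b=go(d,p); A_.append(a);B_.append(b)
a=np.vstack(A_);b=np.vstack(B_)
print('pointer',len(a),a.mean(0).round(4),np.percentile(a[:,1],[5,25,50,75,95]).round(4),'slope',np.polyfit(a[:,0],a[:,1],1)[0])
print('red',len(b),b.mean(0).round(4),np.percentile(b[:,1],[5,25,50,75,95]).round(4),'slope',np.polyfit(b[:,0],b[:,1],1)[0])
E
python3 pt.py 1
```

```text
pointer 115 [0.0591 0.065  0.0334] [0.0599 0.0629 0.0651 0.0671 0.0697] slope 0.012533967237470465
red 161 [0.0699 0.0659 0.0237] [0.0615 0.0634 0.0654 0.0685 0.0717] slope 0.03453632600493076
```

Pointer y 0.0650 against red 0.0652–0.0659, so it is aligned within 1 mm. Now the path to lower the lever.

```bash
python3 st.py; python3 - <<'E'
from h import *
c=np.array([-.0348,.0441]); S=np.array([-.0314,.1371]); a0=np.arctan2(*(S-c)[::-1]); r=np.hypot(*(S-c))
for k in range(1,21):
    a=a0+np.radians(72)*k/20; q=c+r*np.array([np.cos(a),np.sin(a)])-S
    print(k,((q[0]*EX+q[1]*EZ)/.25).round(3).tolist())
E
```

```text
12.75 0.019193830389791965 24.324643313884735 f [-10.41   1.81   4.39] g [-0.0314  0.0687  0.1371] r 0.08219342575681485 ang 1.4750077916177131 [-0.87387533  0.27958232  0.2285875 ]
1 [-0.004, -0.023, 0.0]
2 [-0.008, -0.046, -0.001]
3 [-0.012, -0.069, -0.004]
4 [-0.016, -0.092, -0.008]
5 [-0.02, -0.114, -0.014]
6 [-0.024, -0.136, -0.021]
7 [-0.028, -0.157, -0.03]
8 [-0.032, -0.178, -0.039]
9 [-0.035, -0.198, -0.051]
10 [-0.039, -0.218, -0.063]
11 [-0.042, -0.237, -0.077]
12 [-0.045, -0.254, -0.092]
13 [-0.048, -0.271, -0.107]
14 [-0.051, -0.287, -0.124]
15 [-0.054, -0.302, -0.142]
16 [-0.056, -0.315, -0.161]
17 [-0.058, -0.328, -0.181]
18 [-0.06, -0.339, -0.201]
19 [-0.062, -0.349, -0.222]
20 [-0.064, -0.358, -0.244]
```

send_rows(motion=[[-0.004, -0.023, 0, 0, 0, 0, 0.7], [-0.008, -0.046, -0.001, 0, 0, 0, 0.7], [-0.012, -0.069, -0.004, 0, 0, 0, 0.7], [-0.016, -0.092, -0.008, 0, 0, 0, 0.7], [-0.02, -0.114, -0.014, 0, 0, 0, 0.7], [-0.024, -0.136, -0.021, 0, 0, 0, 0.7], [-0.028, -0.157, -0.03, 0, 0, 0, 0.7], [-0.032, -0.178, -0.039, 0, 0, 0, 0.7], [-0.032, -0.178, -0.039, 0, 0, 0, 0.7]])

```text
time: 13.88
tool_pos: [0.4866, 0.0672, 0.0973]
ee_rot: [0.695, 0.582, 0.324, -0.271]
contact_force: [-0.7, -0.2, -0.6]
finger_gap: 0.0192
gripper_force: 33.7
```

```bash
python3 st.py; python3 pt.py
```

```text
13.875 0.019178817354198636 33.73832881450653 f [-0.36  0.63 -0.64] g [-0.0765  0.0686  0.1275] r 0.07812821881426492 ang 0.8935996315680068 [-0.14876104  0.22636996  0.25177556]
pointer 98 [0.0589 0.0651 0.0331] [0.0607 0.0629 0.0652 0.0674 0.0695] slope 0.0513263697715142
red 140 [0.0696 0.066  0.0237] [0.0615 0.0633 0.0655 0.0688 0.0716] slope 0.006920827106694939
```

send_rows(motion=[[-0.003, -0.02, -0.012, 0, 0, 0, 0.7], [-0.007, -0.04, -0.024, 0, 0, 0, 0.7], [-0.01, -0.059, -0.038, 0, 0, 0, 0.7], [-0.013, -0.076, -0.053, 0, 0, 0, 0.7], [-0.016, -0.093, -0.068, 0, 0, 0, 0.7], [-0.019, -0.109, -0.085, 0, 0, 0, 0.7], [-0.022, -0.124, -0.103, 0, 0, 0, 0.7], [-0.024, -0.137, -0.122, 0, 0, 0, 0.7], [-0.026, -0.15, -0.142, 0, 0, 0, 0.7], [-0.028, -0.161, -0.162, 0, 0, 0, 0.7], [-0.03, -0.171, -0.183, 0, 0, 0, 0.7], [-0.03, -0.171, -0.183, 0, 0, 0, 0.7]])

```text
time: 15.68
tool_pos: [0.4795, 0.0249, 0.0515]
ee_rot: [0.695, 0.582, 0.325, -0.272]
contact_force: [2.8, 7.5, -0.3]
finger_gap: 0.0195
gripper_force: 53.0
```

```bash
python3 st.py
```

```text
15.675 0.019463068155972967 52.989152669906616 f [ 7.89 -1.4  -0.31] g [-0.1194  0.0682  0.0817] r 0.07868455575624539 ang 0.07051259857104064 [ 0.95578102 -0.31624575 -0.12571023]
```

send_rows(motion=[[0, -0.002, -0.01, 0, 0, 0, 0.7], [-0.001, -0.004, -0.021, 0, 0, 0, 0.7], [-0.001, -0.005, -0.03, 0, 0, 0, 0.7], [-0.001, -0.005, -0.03, 0, 0, 0, 0.7]])

```text
time: 16.18
tool_pos: [0.4798, 0.0232, 0.0458]
ee_rot: [0.694, 0.582, 0.326, -0.271]
contact_force: [-5.0, -3.7, 24.7]
finger_gap: 0.0191
gripper_force: 57.0
```

```bash
python3 st.py
```

```text
16.175 0.01906209048210797 57.03711211681366 f [-4.56  4.26 24.66] g [-0.1211  0.0677  0.0759] r 0.0787052379300192 ang -0.006259238056889105 [2.44372437 0.27002888 0.73363161]
```

send_rows(motion=[[0, 0, 0, 0, 0, 0, 0.3], [0, 0, 0, 0, 0, 0, 0], [0, 0, 0, 0, 0, 0, 0], [0, 0, 0, 0, 0, 0, -0.4], [-0.013, -0.075, 0.064, 0, 0, 0, -0.4], [-0.027, -0.15, 0.128, 0, 0, 0, -0.4], [-0.054, -0.3, 0.256, 0, 0, 0, -0.4], [-0.08, -0.45, 0.384, 0, 0, 0, -0.4], [-0.1, -0.6, 0.55, 0, 0, 0, -0.4], [-0.1, -0.7, 0.7, 0, 0, 0, -0.4], [-0.1, -0.7, 0.7, 0, 0, 0, -0.4]])

```text
time: 17.55
tool_pos: [0.4548, -0.1536, 0.2208]
ee_rot: [0.695, 0.583, 0.324, -0.269]
contact_force: [0.2, 0.1, 0.0]
finger_gap: 0.0599
gripper_force: 0.0
```

```bash
python3 st.py; python3 pt.py; python3 - <<'E'
from h import *
p,d=grab_frame('side'); J=jig(world('side',d)); g=p.astype(int)
p0,d0=[np.load('side0.npz')[k] for k in 'pd']; J0=jig(world('side',d0))
for J,p,yc in((J0,p0,.0185),(J,p,.0687)):
    q=masks(p)['dark']&(J[...,2]>.06)&(J[...,2]<.15)&(J[...,0]<-.08)&(J[...,0]>-.15)&(abs(J[...,1]-yc)<.02)
    P=J[q]; print(len(P),P.mean(0).round(4),np.degrees(np.arctan(-np.polyfit(P[:,0],P[:,2],1)[0])), np.polyval(np.polyfit(P[:,0],P[:,2],1),-.11))
E
```

```text
17.55 0.05986576504460833 0.0 f [ 0.15 -0.13  0.05] g [-0.2993  0.0614  0.2511] r 0.32053427638954074 ang 0.39258586369564 [-0.30791987  0.07244035  0.00370278]
pointer 106 [0.0587 0.0642 0.033 ] [0.0598 0.0621 0.0636 0.0664 0.0697] slope -0.03676600528966819
red 128 [0.07   0.066  0.0237] [0.0621 0.0635 0.065  0.0686 0.0715] slope 0.06321465475741352
9 [-0.111   0.0178  0.0769] 14.164684214122987 0.07662803153224435
53 [-0.1155  0.0633  0.0791] 15.279221320293242 0.077605849883566
```

```bash
python3 - <<'E'
from h import *
from al import warp
def edge(n,p,x,lo,hi,z,ch=0):
    y=np.arange(lo,hi,.00025); im=warp(n,p,np.dstack([np.full((1,len(y)),x),y[None],np.full((1,len(y)),z)]))[0].astype(np.float32)
    g=abs(cv2.GaussianBlur(np.diff(im[:,ch])[None],(0,0),3)[0]); return y[g.argmax()]
s5,_=grab_frame('side');t5,_=grab_frame('top')
f={'0':np.load('side0.npz')['p'],'4':np.load('side4.npz')['p'],'5':s5}
for k,p in f.items():
    c=.0155 if k=='0' else .066
    a=[edge('side',p,x,c-.042,c-.028,.075) for x in(.02,.025,.03,.036)]; b=[edge('side',p,x,c+.028,c+.042,.075) for x in(.01,.015,.02,.025)]
    y=np.arange(.05,.08,.00025); R=[]
    for x in np.arange(.064,.082,.002):
        im=warp('side',p,np.dstack([np.full((1,len(y)),x),y[None],np.full((1,len(y)),.026)]))[0].astype(float); w=np.clip(im[:,0]-im[:,1]-30,0,None); R.append((w*y).sum()/w.sum())
    print(k,np.mean(a).round(4),np.mean(b).round(4),'centre',(np.mean(a)/2+np.mean(b)/2).round(4),'red',np.median(R).round(4))
for k,p,c in(('0',np.load('top0.npz')['p'],.0188),('5',t5,.068)):
    e=[edge('top',p,x,c+.028,c+.042,.075,1) for x in(.026,.03,.034,.038)]
    R=[]
    for x in np.arange(.06,.08,.002):
        y=np.arange(.055,.085,.00025); im=warp('top',p,np.dstack([np.full((1,len(y)),x),y[None],np.full((1,len(y)),.026)]))[0].astype(float); w=np.clip(im[:,0]-im[:,1]-30,0,None); R.append((w*y).sum()/w.sum())
    print('top',k,np.round(e,4),'red',np.median(R).round(4))
E
```

```text
0 -0.0208 0.051 centre 0.0151 red 0.0647
4 0.0294 0.1014 centre 0.0654 red 0.0648
5 0.0289 0.1 centre 0.0644 red 0.0648
top 0 [0.0536 0.0523 0.0606 0.0606] red 0.0698
top 5 [0.1028 0.1028 0.1032 0.1078] red 0.071
```

```bash
python3 -c "
from h import *
print(finish_job())"
```

```text
the job is handed in; nothing more can be done
None
```

The job is handed in: the rest was slid to the red clip, with its pointer measured within about 1–2 mm of the clip's middle. The lever was fully up for the slide and is now fully down, and the gripper is clear of everything. The rest may have crept about 1 mm as the lever closed; I couldn't tell whether that was before or after it clamped.

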